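# Open the carton and check the turtle blank for damp

### The job

Swing both flaps of the carton up and right back, so that each leans well outward past upright and stays there. Then take the pen-shaped moisture probe and, holding its steel tip still for about half a second each time, touch it gently on the marked spot of the turtle's big round shell first and then on the marked spot of its head. Finally put the probe back upright in its stand, fully down, and leave the flaps open and the paint bottle, tub and glasses case where they are.

Things in the scene. Friction and masses are not known exactly. Their poses are not given: they have to be found in the camera images.
- carton: Brown cardboard carton fixed on the bench, 200 mm (its x) by 190 mm (its y) by 100 mm high, walls and floor 5 mm thick. Origin: centre of its underside, z up. Its two top flaps are hinged on the rims at its y = +95 mm and y = -95 mm, at height 100 mm; closed they lie flat, each reaching 60 mm inward, so a slot 70 mm wide (y from -35 to +35 mm) and 190 mm long stays open along the middle.
- flap_left (a joint): Angle of the flap on the carton's +y side, 196 mm long, 60 mm deep, 5 mm thick: 0 = closed and flat, 1.57 = upright, 2.4 = stop, folded outward. Its stiff crease stays where it is left; about 2 N at the free edge moves it.
- flap_right (a joint): The same for the flap on the carton's -y side.
- flap_left_edge (a point): Middle of the free edge of the left flap, on its underside, 60 mm from the crease. The flap's own x runs along the crease.
- flap_right_edge (a point): Middle of the free edge of the right flap, on its underside, 60 mm from the crease.
- blank: Unpainted wooden toy turtle lying firmly on a packing disc (140 mm across) in the carton, about 140 mm long, 100 mm wide. Origin: on the carton's floor (5 mm above the bench) under its middle, z up, x towards the head, any yaw. Its thickness is not known: the flat top of the round shell (84 mm across) is 45 to 65 mm above the bench, that of the round head (40 mm across) 10 mm lower than the shell.
- shell_point (a point): Point at carton-floor level straight below the test spot of the shell; it gives only the place, not the height. The spot itself is a dark 12 mm disc in the middle of the shell's flat top. Touch within 10 mm of it.
- head_point (a point): Point at carton-floor level straight below the test spot of the head; it gives only the place, not the height. The spot itself is a dark 12 mm disc in the middle of the head's flat top. Touch within 10 mm of it.
- probe: Loose pen-shaped moisture probe, 120 g, 173 mm long. Origin: the end of its steel tip; its z runs up along the pen. Steel tip rod 8 mm thick from z = 0 to 70 mm, black collar 34 mm across from 70 to 78 mm, grey round handle 24 mm thick from 78 to 173 mm. It starts upright in the stand, collar on the stand's top, tip 10 mm above the bench.
- probe_tip (a point): The end of the probe's steel tip (same point as its origin while nothing pushes it). The rod sits on a stiff spring: 2 N preload, 4 N per mm, 6 mm of travel up into the handle.
- stand: Fixed wooden block, 80 by 80 mm, 80 mm high, with a vertical through hole 20 mm wide in the middle. Origin: centre of its underside. It stands left or right of the carton.
- stand_mouth (a point): Centre of the hole's mouth on the stand's top, 80 mm above the bench.
- bottle: Bystander: upright paint bottle, 66 mm across, 150 mm high, origin at the centre of its underside.
- tub: Bystander: low paint tub with a lid, 72 mm across, 60 mm high, origin at the centre of its underside.
- case: Bystander: glasses case, 75 by 160 by 32 mm, origin at the centre of its underside.
Not all that is in view belongs to the job. Of the things shaped like the probe, the steel one is meant.

How it is judged (in metres and radians):
On the way, in this order (a step that is already met when the one before it is completed fails the run):
1. both flaps swung back past upright (more than 1.8 rad) (value of joint each of flap_left, flap_right above 1.8 rad), for 0.2 s.
2. probe tip held on the shell's spot (within 10 mm) (horizontal distance between probe_tip and shell_point below 0.01 m and contact force between probe and blank above 0.5 N), for 0.35 s.
3. probe tip held on the head's spot (within 10 mm) (horizontal distance between probe_tip and head_point below 0.01 m and contact force between probe and blank above 0.5 N), for 0.35 s.
At the end, for the whole second after the job is handed in: Both flaps stand open beyond 1.8 rad (leaning outward at least 13 degrees past upright), and the probe is back in its stand at rest: tip within 12 mm of the hole's axis and less than 16 mm above the bench, less than 0.12 rad from upright (all of step 1 and horizontal distance between probe_tip and stand_mouth below 0.012 m and height (world z) of probe_tip below 0.016 m and angle between probe's own z axis and vertical below 0.12 rad and linear speed of probe below 0.02 m/s); the robot touches nothing.
It fails at once if the turtle is pressed with more than 20 N (contact force between blank and anything else above 20 N).
It fails at once if a bystander is moved by more than 30 mm (distance of any of bottle, tub, case from where it was at the start of the episode above 0.03 m).
It also fails if it takes over 72 s, if anything falls off the work surface, if the arm or the gripper's body presses on something with over 40 N, if the wrist force passes 120 N, or if a joint passes its speed limit or range.

### The arm

A 6-joint arm with a two-finger parallel gripper is mounted at the origin on the work surface. World frame = base frame: x ahead of the robot, y to its left, z up, the work surface at z = 0. Lengths are in m, angles in degrees, forces in N, time in s.
With the tool pointing down it reaches from about 0.25 to 0.725 m from the base axis. Payload 4 kg.
Tool frame: the origin (TCP) lies at the very end of the fingers, on their centre line; the grasp point (between the pads) lies 19 mm behind it; z points along the fingers, y is the line along which they close (so a half turn about z gives the same grasp; the last joint's range is limited). The gripper opens to 85 mm and grips with 20 to 120 N. Pads are 22 mm wide; open, the fingers measure 114 mm over their backs; the gripper's body (76 mm by 85 mm) begins 54 mm behind the grasp point. The pads swing forward as they close: fully open they stand 13 mm farther back than shut.
Start: joints at [-74.313, 13.785, 0.286, 76.501, 0, 90], TCP at [0.135, -0.481, 0.231] pointing down, gripper open.
Joint ranges: [-155.79, 155.79], [-60.16, 107.12], [-62.33, 73.08], [-114, 123.19], [-81.49, 82.49], [-180, 180]. Speed limits (degrees/s): [159.86, 159.86, 180, 180, 180, 180].

### API

Orientations are given as a 3x3 rotation matrix whose columns are the frame's x, y, z axes.
In Python, from station import monitor, vision, manip gives the robot as it stands.
- The arm moves only by the tool carry_out, never from a script. Its argument "increments" is a list of rows, each an object with "dp": the shift along the tool's x, y, z in cm, a list of three; "angular": the turn, a rotation vector about the tool's x, y, z in rad, a list of three; "fingers": the opening, from 0 (shut) to 1 (fully open). In form: [{"dp": [x, y, z], "angular": [wx, wy, wz], "fingers": fingers}, ...]. A call has 1 to 12 rows; each row shifts and turns the commanded pose from where the row before left it, along the tool's axes as they then stand; what a row does not reach is not made up. A row lasts 1/12 s, in which the tool goes at most 41.7 mm and 7.16 degrees, less where a joint would pass 70% of its speed; a pose out of reach is approached as far as the arm can. A call is refused whole if a number of a shift passes 4.17 or a number of a turn 0.125, either way. A call with a gripper value outside its range is refused whole. The fingers move at their own pace and stop on an object; "newtons" is the grip in N (left out, the last holds). Time passes only in rows, so rows that do not move let the fingers close. It gives the time, the measured TCP pose, the force, the opening and the grip force at its end, in the units of the state.
- monitor.state(): the state, without advancing time (a new reading comes with each control period).
- vision.snapshot(name): name is "side" or "top"; returns a dict with "pixels" (400x640x3 uint8, red, green, blue), "camera_matrix" (3x3 intrinsics, pixels), "k1" (the pictures are not rectified: a ray, as slopes to the right and down, at radius r is drawn at 1 + k1 r^2 times it, then the intrinsics apply), "T" (4x4, takes a point from camera to world coordinates). Camera axes: x right, y down, z forward; pixel columns grow to the right and rows downward; lengths in m; the calibration is good to about 2 mm. A picture is of the moment at which its call begins. There is no depth.
- manip.close_job(): hands the job in; it is judged then, once.
The state is a dict: "time_s": time; "joints": joint angles; "dq": joint speeds; "tau": joint torques, N m; "tcp_pos": TCP position; "ee_rot": TCP orientation; "wrist_force": force on the tool from outside, world axes, zero at the start; "moment": the same for the moment, N m; "finger_gap": finger opening in m; "gripper_force": force on a finger pad.
Only numpy, scipy, OpenCV 4.12 (cv2) and the standard library are available. Lean on these libraries where they do the work, as an engineer would, in place of code of your own. Each camera call takes 0.05 s, during which the arm holds its last target. There are 200 camera calls.

## Working session

There is one attempt and no reset: what is moved stays moved. The work goes in short steps, Python scripts to look and compute and a tool call to move; the robot and the scene stay as the last step left them, time stands still between calls to the robot, and variables do not carry over. Pictures are saved under pics/ and viewed, at most 10 in all, crops included, and the job is handed in when it is done.

Besides the shell and the picture viewer there is one more tool, called after ">>>" as a command line: name --argument value ..., lists and objects as JSON in quotes. carry_out: Moves the arm, as the interface text tells. Its arguments: {"type":"object","properties":{"increments":{"type":"array","items":{"type":"object","properties":{"dp":{"type":"array","items":{"type":"number"}},"angular":{"type":"array","items":{"type":"number"}},"fingers":{"type":"number"}}}},"newtons":{"type":"number"}},"required":["increments"]}

```bash
mkdir -p pics; ls
cat > h.py <<'E'
import numpy as np, cv2
from station import monitor, vision, manip
def snap(n,save=None):
    s=vision.snapshot(n)
    if save: cv2.imwrite('pics/'+save,cv2.cvtColor(s['pixels'],cv2.COLOR_RGB2BGR))
    return s
def ray(s,u,v):
    K=np.array(s['camera_matrix']);d=np.array([(u-K[0,2])/K[0,0],(v-K[1,2])/K[1,1]])
    x=d.copy()
    for _ in range(30): x=d/(1+s['k1']*(x@x))
    T=np.array(s['T']);return T[:3,3],T[:3,:3]@np.array([x[0],x[1],1])
def plane(s,u,v,z):
    o,d=ray(s,u,v);return o+d*(z-o[2])/d[2]
def proj(s,p):
    T=np.array(s['T']);K=np.array(s['camera_matrix']);q=T[:3,:3].T@(np.array(p)-T[:3,3]);x=q[:2]/q[2]
    x=x*(1+s['k1']*(x@x));return K[0,0]*x[0]+K[0,2],K[1,1]*x[1]+K[1,2]
E
python3 - <<'E'
from h import *
for n in('top','side'):
    s=snap(n,n+'0.png');print(n,np.round(s['T'],3).tolist(),s['camera_matrix'],s['k1'])
print(monitor.state())
E
```

```text
pics
top [[0.019, -0.983, 0.181, 0.264], [-1.0, -0.017, 0.014, 0.035], [-0.011, -0.182, -0.983, 1.504], [0.0, 0.0, 0.0, 1.0]] [[469.54669938   0.         315.80595324]
 [  0.         469.54669938 189.64976399]
 [  0.           0.           1.        ]] -0.05387928633050794
side [[-0.676, -0.368, 0.638, -0.246], [-0.736, 0.313, -0.599, 0.758], [0.021, -0.875, -0.483, 0.678], [0.0, 0.0, 0.0, 1.0]] [[415.31176124   0.         320.35228129]
 [  0.         415.31176124 196.53000762]
 [  0.           0.           1.        ]] -0.08158987757842187
{'time_s': 0.1, 'joints': array([-7.43129887e+01,  1.38279656e+01,  2.22210227e-01,  7.64997117e+01,
       -8.03704100e-06,  8.99984975e+01]), 'dq': array([-0.03154659, -0.17628916,  0.19428522, -0.06068283, -0.06758598,
       -0.0645254 ]), 'tau': array([-9.41600410e-04, -3.73137796e+01,  2.53010058e+01,  1.08415674e-02,
       -8.35416540e-05,  1.37198946e-07]), 'tcp_pos': array([ 0.13504372, -0.48085191,  0.2305064 ]), 'ee_rot': array([[ 9.62745975e-01,  2.70406990e-01, -4.97840454e-04],
       [ 2.70407449e-01, -9.62744344e-01,  1.77214753e-03],
       [-9.20007464e-08, -1.84074767e-03, -9.99998306e-01]]), 'wrist_force': array([ 0.15160401, -0.35543692,  0.06401615]), 'moment': array([0.02827106, 0.02457606, 0.0363709 ]), 'gripper_force': 0.0, 'finger_gap': 0.08544406908305703}
```

View pics/top0.png

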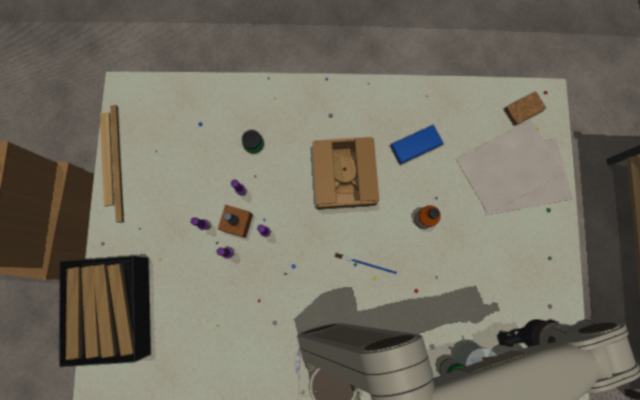

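View pics/side0.png

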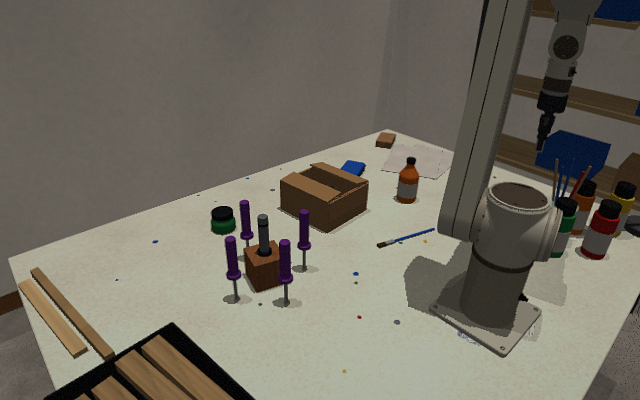

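The top view shows the carton at about (345,172), the stand with the grey probe at (235,221) and purple decoys at (238,187), (200,223), (226,252) and (264,230). The tub is at (253,141), the case at (417,144) and the bottle at (429,216). Next I'll enlarge the carton and stand regions.

Run:
```python
import cv2,numpy as np
a=cv2.imread('pics/top0.png')
c=cv2.resize(a[125:225,300:395],None,fx=4.2,fy=4.2,interpolation=cv2.INTER_CUBIC)
d=cv2.resize(a[170:265,185:280],None,fx=4,fy=4,interpolation=cv2.INTER_CUBIC)
H=max(c.shape[0],d.shape[0]);o=np.zeros((H,c.shape[1]+d.shape[1],3),np.uint8);o[:c.shape[0],:c.shape[1]]=c;o[:d.shape[0],c.shape[1]:]=d
cv2.imwrite('pics/c1.png',o);print(o.shape)
```

```text
(420, 779, 3)
```

View pics/c1.png

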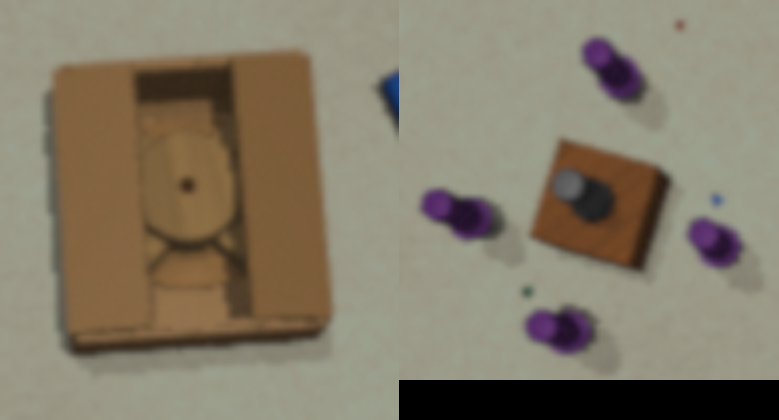

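The crop shows the carton's top with corners near (53,68), (308,52), (330,328) and (68,333). The shell spot is at (187,185), and the head is hidden under a flap. The stand's top corners are at about (560,140), (662,168), (640,268) and (531,237), with the probe's handle top at (568,184).

Run:
```python
from h import *
t=snap('top');s=snap('side')
C=np.array([plane(t,300+u/4.2,125+v/4.2,.102)[:2] for u,v in((53,68),(308,52),(330,328),(68,333))])
c=C.mean(0);print('carton',C.round(3).tolist(),c.round(4))
e=[C[1]-C[0],C[2]-C[1],C[3]-C[2],C[0]-C[3]];print([ (np.linalg.norm(x).round(3),np.degrees(np.arctan2(x[1],x[0])).round(1)) for x in e])
S=np.array([plane(t,185+(u-399)/4,170+v/4,.08)[:2] for u,v in((560,140),(662,168),(640,268),(531,237))])
print('stand',S.round(3).tolist(),S.mean(0).round(4),[np.degrees(np.arctan2(*(S[(i+1)%4]-S[i])[::-1])).round(1) for i in range(4)])
print('probe top',plane(t,185+(568-399)/4,170+184/4,.183).round(4))
for z in(.045,.055,.065):print('shell',z,plane(t,300+187/4.2,125+185/4.2,z).round(4))
for n,(u,v) in dict(a=(597,52),b=(437,203),c=(545,328),d=(708,236)).items():print('purple',n,plane(t,185+(u-399)/4,170+v/4,.17).round(3))
print('tub',plane(t,252,141,.06).round(3),'bottle',plane(t,429,214,.15).round(3),[plane(t,*q,.032)[:2].round(3) for q in((391,145),(435,125),(443,147),(399,164))])
# side checks
print('side probe top px',proj(s,plane(t,185+(568-399)/4,170+184/4,.183)), 'carton corners', [np.round(proj(s,[*x,.1])) for x in C])
h=cv2.cvtColor(s['pixels'],cv2.COLOR_RGB2HSV)
m=cv2.inRange(h,(125,60,30),(160,255,255));n,l,st,_=cv2.connectedComponentsWithStats(m)
print([x.tolist() for x in st[1:] if x[4]>40])
```

```text
carton [[0.675, 0.068], [0.691, -0.12], [0.485, -0.135], [0.478, 0.053]] [ 0.5823 -0.0332]
[(np.float64(0.189), np.float64(-85.3)), (np.float64(0.206), np.float64(-175.8)), (np.float64(0.188), np.float64(92.1)), (np.float64(0.198), np.float64(4.3))]
stand [[0.474, 0.334], [0.454, 0.254], [0.377, 0.267], [0.399, 0.352]] [0.4259 0.3018] [np.float64(-104.2), np.float64(170.1), np.float64(75.5), np.float64(-13.7)]
probe top [0.4274 0.3047 0.183 ]
shell 0.045 [ 0.6017 -0.0338  0.045 ]
shell 0.055 [ 0.5994 -0.0334  0.055 ]
shell 0.065 [ 0.5971 -0.0329  0.065 ]
purple a [0.526 0.291 0.17 ]
purple b [0.413 0.401 0.17 ]
purple c [0.326 0.318 0.17 ]
purple d [0.394 0.205 0.17 ]
tub [0.685 0.263 0.06 ] bottle [ 0.448 -0.276  0.15 ] [array([ 0.687, -0.185]), array([ 0.758, -0.33 ]), array([ 0.684, -0.354]), array([ 0.624, -0.21 ])]
side probe top px (np.float64(262.1402033690335), np.float64(215.53412821881278)) carton corners [array([279., 180.]), array([321., 163.]), array([369., 183.]), array([326., 203.])]
[[240, 200, 13, 40, 359], [298, 209, 13, 42, 382], [225, 236, 16, 45, 459], [278, 239, 15, 46, 495]]
```

>>> carry_out --increments '[{"dp": [3.45, -1.94, -0.12], "fingers": 0}, {"dp": [3.45, -1.94, -0.12], "fingers": 0}, {"dp": [3.45, -1.94, -0.12], "fingers": 0}, {"dp": [3.45, -1.94, -0.12], "fingers": 0}, {"dp": [3.45, -1.94, -0.12], "fingers": 0}, {"dp": [3.45, -1.94, -0.12], "fingers": 0}, {"dp": [3.45, -1.94, -0.12], "fingers": 0}, {"dp": [3.45, -1.94, -0.12], "fingers": 0}, {"dp": [3.45, -1.94, -0.12], "fingers": 0}, {"dp": [3.45, -1.94, -0.12], "fingers": 0}, {"dp": [3.45, -1.94, -0.12], "fingers": 0}, {"dp": [3.45, -1.94, -0.12], "fingers": 0}]'

```text
invalid input at $.increments[0]: expected keys dp, angular, fingers
```

>>> carry_out --increments '[{"angular": [0, 0, -0.124]}, {"angular": [0, 0, -0.124]}, {"angular": [0, 0, -0.124]}, {"angular": [0, 0, -0.124]}, {"angular": [0, 0, -0.124]}, {"angular": [0, 0, -0.124]}, {"angular": [0, 0, -0.124]}, {"angular": [0, 0, -0.124]}, {"angular": [0, 0, -0.124]}, {"angular": [0, 0, -0.124]}, {"angular": [0, 0, -0.124]}]'

```text
invalid input at $.increments[0]: expected keys dp, angular, fingers
```

>>> carry_out --increments '[{"dp": [3.45, -1.94, -0.12], "angular": [0, 0, 0], "fingers": 0}, {"dp": [3.45, -1.94, -0.12], "angular": [0, 0, 0], "fingers": 0}, {"dp": [3.45, -1.94, -0.12], "angular": [0, 0, 0], "fingers": 0}, {"dp": [3.45, -1.94, -0.12], "angular": [0, 0, 0], "fingers": 0}, {"dp": [3.45, -1.94, -0.12], "angular": [0, 0, 0], "fingers": 0}, {"dp": [3.45, -1.94, -0.12], "angular": [0, 0, 0], "fingers": 0}, {"dp": [3.45, -1.94, -0.12], "angular": [0, 0, 0], "fingers": 0}, {"dp": [3.45, -1.94, -0.12], "angular": [0, 0, 0], "fingers": 0}, {"dp": [3.45, -1.94, -0.12], "angular": [0, 0, 0], "fingers": 0}, {"dp": [3.45, -1.94, -0.12], "angular": [0, 0, 0], "fingers": 0}, {"dp": [3.45, -1.94, -0.12], "angular": [0, 0, 0], "fingers": 0}, {"dp": [3.45, -1.94, -0.12], "angular": [0, 0, 0], "fingers": 0}]'

```text
time_s: 1.2
tcp_pos: [0.4718, -0.1435, 0.2457]
ee_rot: [[0.963, 0.271, -0.0], [0.271, -0.963, -0.0], [-0.0, 0.0, -1.0]]
wrist_force: [0.3, -0.3, -0.1]
finger_gap: 0.0001
gripper_force: 0.0
```

>>> carry_out --increments '[{"dp": [0, 0, 0], "angular": [0, 0, -0.124], "fingers": 0}, {"dp": [0, 0, 0], "angular": [0, 0, -0.124], "fingers": 0}, {"dp": [0, 0, 0], "angular": [0, 0, -0.124], "fingers": 0}, {"dp": [0, 0, 0], "angular": [0, 0, -0.124], "fingers": 0}, {"dp": [0, 0, 0], "angular": [0, 0, -0.124], "fingers": 0}, {"dp": [0, 0, 0], "angular": [0, 0, -0.124], "fingers": 0}, {"dp": [0, 0, 0], "angular": [0, 0, -0.124], "fingers": 0}, {"dp": [0, 0, 0], "angular": [0, 0, -0.124], "fingers": 0}, {"dp": [0, 0, 0], "angular": [0, 0, -0.124], "fingers": 0}, {"dp": [0, 0, 0], "angular": [0, 0, -0.124], "fingers": 0}, {"dp": [0, 0, 0], "angular": [0, 0, -0.124], "fingers": 0}]'

```text
time_s: 2.12
tcp_pos: [0.4707, -0.1453, 0.2454]
ee_rot: [[-0.073, 0.997, -0.001], [0.997, 0.073, 0.0], [0.0, -0.001, -1.0]]
wrist_force: [0.6, -0.9, 0.1]
finger_gap: 0.0005
gripper_force: 0.0
```

>>> carry_out --increments '[{"dp": [1.93, 2.0, 0.75], "angular": [0, 0, 0], "fingers": 0}, {"dp": [1.93, 2.0, 0.75], "angular": [0, 0, 0], "fingers": 0}, {"dp": [1.93, 2.0, 0.75], "angular": [0, 0, 0], "fingers": 0}, {"dp": [1.93, 2.0, 0.75], "angular": [0, 0, 0], "fingers": 0}, {"dp": [1.93, 2.0, 0.75], "angular": [0, 0, 0], "fingers": 0}, {"dp": [1.93, 2.0, 0.75], "angular": [0, 0, 0], "fingers": 0}, {"dp": [0, 0, 0], "angular": [0, 0.125, 0], "fingers": 0}, {"dp": [0, 0, 0], "angular": [0, 0.125, 0], "fingers": 0}, {"dp": [0, 0, 0], "angular": [0, 0.125, 0], "fingers": 0}, {"dp": [0, 0, 0], "angular": [0, 0.125, 0], "fingers": 0}, {"dp": [0, 0, 0], "angular": [0, 0.125, 0], "fingers": 0}, {"dp": [0, 0, 0], "angular": [0, 0, 0], "fingers": 0}]'

```text
time_s: 3.12
tcp_pos: [0.5815, -0.0253, 0.1959]
ee_rot: [[-0.044, 0.998, -0.043], [0.807, 0.061, 0.588], [0.589, -0.009, -0.808]]
wrist_force: [-0.5, -1.3, -1.7]
finger_gap: -0.0006
gripper_force: 0.0
```

```bash
cat >> h.py <<'E'
c0=np.array([.583,-.033]);EX=np.array([.9973,.073]);EY=np.array([-.073,.9973])
def w2c(p): d=np.array(p[:2])-c0; return np.array([d@EX,d@EY,p[2]])
def c2w(x,y,z): return np.array([*(c0+x*EX+y*EY),z])
def delta(tgt):
    s=monitor.state();return (np.array(s['ee_rot']).T@(np.array(tgt)-s['tcp_pos'])*100).round(2)
E
python3 - <<'E'
from h import *
s=monitor.state();print(w2c(s['tcp_pos']).round(4),s['ee_rot'].round(3).tolist(),s['joints'].round(1))
print(delta(c2w(0,.012,.078)))
t=snap('side','s1.png')['pixels'];a=cv2.imread('pics/s1.png')[40:290,220:470];t=snap('top');b=cv2.cvtColor(t['pixels'],cv2.COLOR_RGB2BGR)[100:250,270:420]
cv2.imwrite('pics/m1.png',np.hstack([cv2.resize(a,(400,400)),cv2.resize(b,(400,400))]))
E
```

```text
[-0.0009  0.0077  0.1959] [[-0.044, 0.998, -0.043], [0.807, 0.061, 0.588], [0.589, -0.009, -0.808]] [-18.9  34.6  17.4  88.8  32.8  63. ]
[-6.6   0.19  9.77]
```

View pics/m1.png

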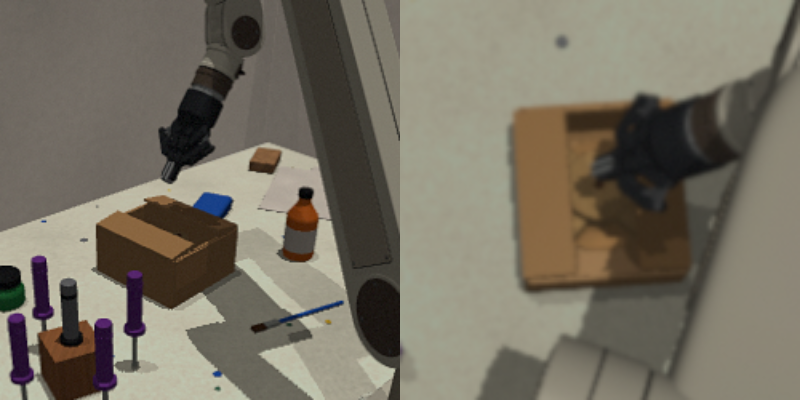

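The gripper is shut, tilted about 36° to the left and above the slot, and the flap on that side is clear of it. Next I go down into the slot and then hook under the flap's edge.

>>> carry_out --increments '[{"dp": [-1.32, 0.04, 1.95], "angular": [0, 0, 0], "fingers": 0}, {"dp": [-1.32, 0.04, 1.95], "angular": [0, 0, 0], "fingers": 0}, {"dp": [-1.32, 0.04, 1.95], "angular": [0, 0, 0], "fingers": 0}, {"dp": [-1.32, 0.04, 1.95], "angular": [0, 0, 0], "fingers": 0}, {"dp": [-1.32, 0.04, 1.95], "angular": [0, 0, 0], "fingers": 0}, {"dp": [0, 0, 0], "angular": [0, 0, 0], "fingers": 0}, {"dp": [0.55, 0, 0.4], "angular": [0, 0, 0], "fingers": 0}, {"dp": [0.55, 0, 0.4], "angular": [0, 0, 0], "fingers": 0}, {"dp": [0, 0, 0], "angular": [0, 0, 0], "fingers": 0}]'

```text
time_s: 3.97
tcp_pos: [0.5847, -0.0027, 0.0855]
ee_rot: [[-0.058, 0.998, -0.037], [0.809, 0.069, 0.583], [0.584, 0.004, -0.812]]
wrist_force: [0.9, 0.0, 0.1]
finger_gap: 0.0003
gripper_force: 0.0
```

>>> carry_out --increments '[{"dp": [-0.3, 0, 0.4], "angular": [0, 0, 0], "fingers": 0}, {"dp": [0.3, 0, 0.2], "angular": [0, 0, 0], "fingers": 0}, {"dp": [0, 0, 0], "angular": [0, 0, 0], "fingers": 0}]'

```text
time_s: 4.22
tcp_pos: [0.5835, -0.0006, 0.0786]
ee_rot: [[-0.055, 0.998, -0.039], [0.809, 0.067, 0.584], [0.585, 0.001, -0.811]]
wrist_force: [0.3, 0.6, -0.2]
finger_gap: 0.0003
gripper_force: 0.0
```

>>> carry_out --increments '[{"dp": [0.24, 0, 0.18], "angular": [0, 0, 0], "fingers": 0}, {"dp": [0.53, 0, -0.57], "angular": [0, 0, 0], "fingers": 0}, {"dp": [0.53, 0, -0.57], "angular": [0, 0, 0], "fingers": 0}, {"dp": [0.67, 0, -0.41], "angular": [0, 0, 0], "fingers": 0}, {"dp": [0.67, 0, -0.41], "angular": [0, 0, 0], "fingers": 0}, {"dp": [1.5, 0, -0.44], "angular": [0, 0, 0], "fingers": 0}, {"dp": [0, 0, 0], "angular": [0, 0, 0], "fingers": 0}]'

```text
time_s: 4.8
tcp_pos: [0.5832, 0.0209, 0.1237]
ee_rot: [[-0.058, 0.998, -0.036], [0.809, 0.068, 0.584], [0.585, 0.005, -0.811]]
wrist_force: [0.0, -0.6, 0.9]
finger_gap: -0.0
gripper_force: 0.0
```

Run:
```python
from h import *
s=monitor.state();print(w2c(s['tcp_pos']).round(4),s['wrist_force'].round(1))
snap('side','s2.png');a=cv2.imread('pics/s2.png')[100:280,220:420]
cv2.imwrite('pics/m2.png',cv2.resize(a,None,fx=3,fy=3,interpolation=cv2.INTER_CUBIC))
```

```text
[0.0042 0.0537 0.1237] [ 0.  -0.6  0.9]
```

View pics/m2.png

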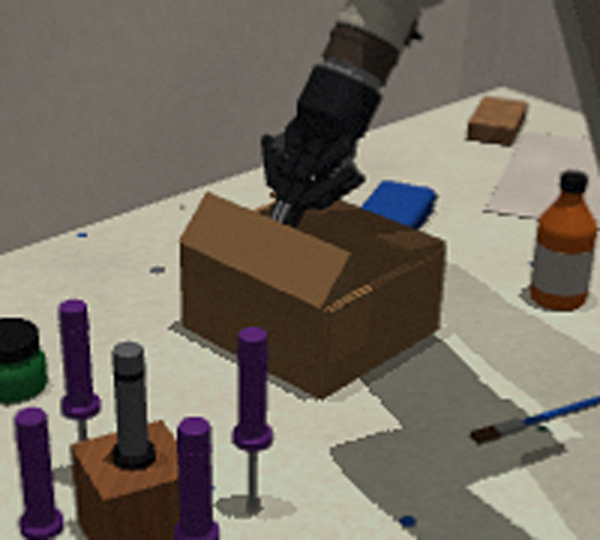

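The left flap is riding up on the fingertips at about 40–45°. I'll carry it on over the top, then back away along the fingers.

>>> carry_out --increments '[{"dp": [0.93, 0, -0.08], "angular": [0, 0, 0], "fingers": 0}, {"dp": [0.85, 0, 0.06], "angular": [0, 0, 0], "fingers": 0}, {"dp": [0.85, 0, 0.06], "angular": [0, 0, 0], "fingers": 0}, {"dp": [0.67, 0, 0.39], "angular": [0, 0, 0], "fingers": 0}, {"dp": [0.67, 0, 0.39], "angular": [0, 0, 0], "fingers": 0}, {"dp": [0.52, 0, 0.56], "angular": [0, 0, 0], "fingers": 0}, {"dp": [0.52, 0, 0.56], "angular": [0, 0, 0], "fingers": 0}, {"dp": [0.3, 0, 0.53], "angular": [0, 0, 0], "fingers": 0}, {"dp": [0.3, 0, 0.53], "angular": [0, 0, 0], "fingers": 0}, {"dp": [0, 0, 0], "angular": [0, 0, 0], "fingers": 0}, {"dp": [0, 0, 0], "angular": [0, 0, 0], "fingers": 0}]'

```text
time_s: 5.77
tcp_pos: [0.5776, 0.0834, 0.1287]
ee_rot: [[-0.055, 0.998, -0.04], [0.808, 0.068, 0.585], [0.586, -0.0, -0.81]]
wrist_force: [1.0, -0.6, 0.2]
finger_gap: 0.0001
gripper_force: 0.0
```

>>> carry_out --increments '[{"dp": [0, 0, -2], "angular": [0, 0, 0], "fingers": 0}, {"dp": [0, 0, -4], "angular": [0, 0, 0], "fingers": 0}, {"dp": [0, 0, -4], "angular": [0, 0, 0], "fingers": 0}, {"dp": [-0.5, 0, -2], "angular": [0, -0.125, 0], "fingers": 0}, {"dp": [-1, 0, 0], "angular": [0, -0.125, 0], "fingers": 0}, {"dp": [-1, 0, 0], "angular": [0, -0.125, 0], "fingers": 0}, {"dp": [-1, 0, 0], "angular": [0, -0.125, 0], "fingers": 0}, {"dp": [-1, 0, 0], "angular": [0, -0.125, 0], "fingers": 0}, {"dp": [-1, 0, 0], "angular": [0, -0.125, 0], "fingers": 0}, {"dp": [-1, 0, 0], "angular": [0, -0.125, 0], "fingers": 0}, {"dp": [0, 0, 0], "angular": [0, -0.125, 0], "fingers": 0}]'

```text
time_s: 6.68
tcp_pos: [0.5875, -0.0503, 0.2143]
ee_rot: [[-0.059, 0.998, 0.028], [0.927, 0.065, -0.37], [-0.371, 0.004, -0.929]]
wrist_force: [0.5, 0.6, 0.6]
finger_gap: -0.0002
gripper_force: 0.0
```

>>> carry_out --increments '[{"dp": [0, 0, 0], "angular": [0, -0.125, 0], "fingers": 0}, {"dp": [0, 0, 0], "angular": [0, -0.125, 0], "fingers": 0}, {"dp": [0, 0, 0], "angular": [0, 0, 0], "fingers": 0}]'

```text
time_s: 6.93
tcp_pos: [0.5853, -0.0452, 0.2087]
ee_rot: [[-0.063, 0.997, 0.037], [0.808, 0.073, -0.585], [-0.586, -0.007, -0.81]]
wrist_force: [-0.7, -0.0, -1.5]
finger_gap: -0.0005
gripper_force: 0.0
```

Run:
```python
from h import *
s=monitor.state();print(w2c(s['tcp_pos']).round(4),s['ee_rot'].round(3).tolist(),s['joints'].round(1))
print(delta(c2w(0,-.008,.14)),delta(c2w(0,-.008,.078)))
```

```text
[ 0.0014 -0.0123  0.2087] [[-0.063, 0.997, 0.037], [0.808, 0.073, -0.585], [-0.586, -0.007, -0.81]] [ 13.   27.7   8.3  77.3 -35.3 100.8]
[ 4.38 -0.09  5.32] [ 8.01 -0.05 10.34]
```

>>> carry_out --increments '[{"dp": [1.28, 0, 1.77], "angular": [0, 0, 0], "fingers": 0}, {"dp": [1.28, 0, 1.77], "angular": [0, 0, 0], "fingers": 0}, {"dp": [1.28, 0, 1.77], "angular": [0, 0, 0], "fingers": 0}, {"dp": [1.28, 0, 1.77], "angular": [0, 0, 0], "fingers": 0}, {"dp": [1.28, 0, 1.77], "angular": [0, 0, 0], "fingers": 0}, {"dp": [1.28, 0, 1.77], "angular": [0, 0, 0], "fingers": 0}, {"dp": [0, 0, 0], "angular": [0, 0, 0], "fingers": 0}, {"dp": [0, 0, 0], "angular": [0, 0, 0], "fingers": 0}, {"dp": [-0.7, 0, 0.5], "angular": [0, 0, 0], "fingers": 0}, {"dp": [-0.7, 0, 0.5], "angular": [0, 0, 0], "fingers": 0}, {"dp": [0, 0, 0], "angular": [0, 0, 0], "fingers": 0}, {"dp": [0, 0, 0], "angular": [0, 0, 0], "fingers": 0}]'

```text
time_s: 7.93
tcp_pos: [0.5884, -0.067, 0.0827]
ee_rot: [[-0.052, 0.998, 0.04], [0.81, 0.065, -0.583], [-0.585, 0.003, -0.811]]
wrist_force: [0.2, 0.7, 0.2]
finger_gap: -0.0001
gripper_force: 0.0
```

>>> carry_out --increments '[{"dp": [0.23, 0, 0.32], "angular": [0, 0, 0], "fingers": 0}, {"dp": [0, 0, 0], "angular": [0, 0, 0], "fingers": 0}, {"dp": [-0.53, 0, -0.57], "angular": [0, 0, 0], "fingers": 0}, {"dp": [-0.53, 0, -0.57], "angular": [0, 0, 0], "fingers": 0}, {"dp": [-0.67, 0, -0.41], "angular": [0, 0, 0], "fingers": 0}, {"dp": [-0.67, 0, -0.41], "angular": [0, 0, 0], "fingers": 0}, {"dp": [-1.5, 0, -0.44], "angular": [0, 0, 0], "fingers": 0}, {"dp": [0, 0, 0], "angular": [0, 0, 0], "fingers": 0}, {"dp": [-0.93, 0, -0.08], "angular": [0, 0, 0], "fingers": 0}, {"dp": [-0.85, 0, 0.06], "angular": [0, 0, 0], "fingers": 0}, {"dp": [-0.85, 0, 0.06], "angular": [0, 0, 0], "fingers": 0}, {"dp": [-0.67, 0, 0.39], "angular": [0, 0, 0], "fingers": 0}]'

```text
time_s: 8.93
tcp_pos: [0.5914, -0.1135, 0.1363]
ee_rot: [[-0.054, 0.998, 0.04], [0.809, 0.067, -0.584], [-0.585, 0.001, -0.811]]
wrist_force: [1.0, 2.6, 1.4]
finger_gap: 0.0002
gripper_force: 1.2
```

>>> carry_out --increments '[{"dp": [-0.67, 0, 0.39], "angular": [0, 0, 0], "fingers": 0}, {"dp": [-0.52, 0, 0.56], "angular": [0, 0, 0], "fingers": 0}, {"dp": [-0.52, 0, 0.56], "angular": [0, 0, 0], "fingers": 0}, {"dp": [-0.3, 0, 0.53], "angular": [0, 0, 0], "fingers": 0}, {"dp": [-0.3, 0, 0.53], "angular": [0, 0, 0], "fingers": 0}, {"dp": [0, 0, 0], "angular": [0, 0, 0], "fingers": 0}, {"dp": [0, 0, 0], "angular": [0, 0, 0], "fingers": 0}]'

```text
time_s: 9.52
tcp_pos: [0.592, -0.1475, 0.1273]
ee_rot: [[-0.055, 0.998, 0.036], [0.809, 0.066, -0.585], [-0.586, -0.003, -0.811]]
wrist_force: [0.2, -0.5, -0.5]
finger_gap: 0.0001
gripper_force: 0.0
```

>>> carry_out --increments '[{"dp": [0, 0, -2], "angular": [0, 0, 0], "fingers": 0}, {"dp": [0, 0, -4], "angular": [0, 0, 0], "fingers": 0}, {"dp": [0, 0, -4], "angular": [0, 0, 0], "fingers": 0}, {"dp": [0, 0, -2], "angular": [0, 0.125, 0], "fingers": 0}, {"dp": [0, 0, 0], "angular": [0, 0.125, 0], "fingers": 0}, {"dp": [0, 0, 0], "angular": [0, 0.125, 0], "fingers": 0}, {"dp": [0, 0, 0], "angular": [0, 0.125, 0], "fingers": 0}, {"dp": [0, 0, 0], "angular": [0, 0.125, 0], "fingers": 0.5}]'

```text
time_s: 10.18
tcp_pos: [0.5887, -0.076, 0.2271]
ee_rot: [[-0.068, 0.998, 0.002], [0.998, 0.068, 0.005], [0.005, 0.003, -1.0]]
wrist_force: [-0.2, 0.0, -0.7]
finger_gap: 0.0113
gripper_force: 0.0
```

>>> carry_out --increments '[{"dp": [3.78, -1.37, -0.25], "angular": [0, 0, 0], "fingers": 0.5}, {"dp": [3.78, -1.37, -0.25], "angular": [0, 0, 0], "fingers": 0.5}, {"dp": [3.78, -1.37, -0.25], "angular": [0, 0, 0], "fingers": 0.5}, {"dp": [3.78, -1.37, -0.25], "angular": [0, 0, 0], "fingers": 0.5}, {"dp": [3.78, -1.37, -0.25], "angular": [0, 0, 0], "fingers": 0.5}, {"dp": [3.78, -1.37, -0.25], "angular": [0, 0, 0], "fingers": 0.5}, {"dp": [3.78, -1.37, -0.25], "angular": [0, 0, 0], "fingers": 0.5}, {"dp": [3.78, -1.37, -0.25], "angular": [0, 0, 0], "fingers": 0.5}, {"dp": [0, 0, 0], "angular": [0, 0, 0], "fingers": 0.5}, {"dp": [0, 0, 0], "angular": [0, 0, 0], "fingers": 0.5}]'

```text
time_s: 11.02
tcp_pos: [0.4575, 0.2194, 0.2453]
ee_rot: [[-0.072, 0.997, -0.001], [0.997, 0.072, -0.001], [-0.001, -0.001, -1.0]]
wrist_force: [0.0, 0.1, 1.0]
finger_gap: 0.0426
gripper_force: 0.0
```

Run:
```python
from h import *
s=monitor.state();print(s['tcp_pos'].round(4),s['ee_rot'].round(3).tolist(),s['joints'].round(1),s['finger_gap'])
snap('side','s3.png');snap('top','t3.png')
a=cv2.imread('pics/s3.png')[120:320,210:410];b=cv2.imread('pics/t3.png')[110:230,290:410]
cv2.imwrite('pics/m3.png',np.hstack([cv2.resize(x,(400,400),interpolation=cv2.INTER_CUBIC) for x in(a,b)]))
```

```text
[0.4575 0.2194 0.2453] [[-0.072, 0.997, -0.001], [0.997, 0.072, -0.001], [-0.001, -0.001, -1.0]] [ 2.560e+01  1.440e+01  3.100e+00  7.880e+01 -1.000e-01  1.115e+02] 0.042595576904188116
```

View pics/m3.png

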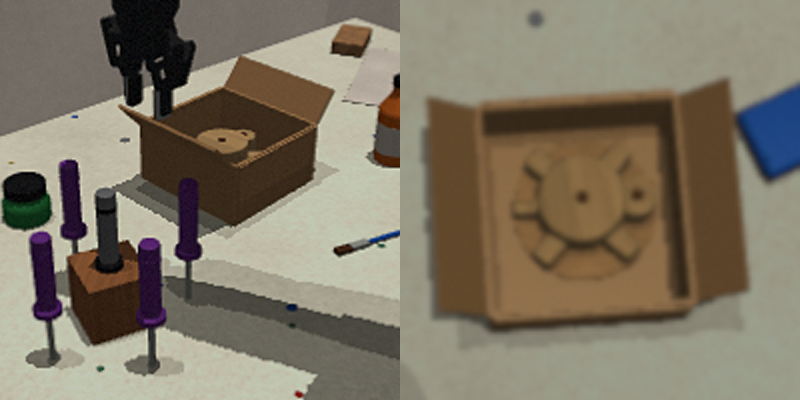

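Both flaps lean well outward. In the top crop the turtle's shell spot is at (582,197) and the head spot at (638,194); in the side crop they are at (221,140) and (252,132). I'll triangulate both spots and the probe.

Run:
```python
from h import *
t=snap('top');s=snap('side')
def spot(im,u,v,r):
    g=cv2.cvtColor(im['pixels'],cv2.COLOR_RGB2GRAY).astype(float);u0,v0=int(round(u)),int(round(v))
    p=g[v0-r:v0+r+1,u0-r:u0+r+1];w=np.clip(np.percentile(p,70)-p-12,0,None);yy,xx=np.mgrid[-r:r+1,-r:r+1]
    return u0+(w*xx).sum()/w.sum(),v0+(w*yy).sum()/w.sum()
def tri(a,b):
    (o1,d1),(o2,d2)=ray(t,*a),ray(s,*b);k=np.linalg.lstsq(np.c_[d1,-d2],o2-o1,rcond=None)[0]
    p,q=o1+k[0]*d1,o2+k[1]*d2;return ((p+q)/2).round(4),round(np.linalg.norm(p-q)*1000,1)
for n,a,b in(('shell',(344.6,169.1),(320.5,190)),('head',(361.4,168.2),(336,186))):
    A=spot(t,*a,3);B=spot(s,*b,3);print(n,np.round(A,1),np.round(B,1),tri(A,B),tri(a,b))
    for z in(.045,.055,.065):zz=z-(.01 if n=='head' else 0);print('  ',zz,plane(t,*A,zz)[:2].round(4),np.round(proj(s,plane(t,*A,zz)),1))
# probe in side: grey handle top ellipse
print('px of probe top hyp', [np.round(proj(s,[.427,.3035,z]),1) for z in(.183,.088,.08)])
g=s['pixels'][205:270,245:285].astype(int);hs=cv2.cvtColor(s['pixels'],cv2.COLOR_RGB2HSV)[205:270,245:285]
for v in range(0,65,4):
    row=hs[v];m=(row[:,1]<60)&(row[:,2]<120);x=np.where(m)[0];print(205+v,(245+x.min(),245+x.max(),len(x)) if len(x) else None,end=' ')
```

```text
shell [344.1 168.7] [320.5 189.5] (array([ 0.5972, -0.0326,  0.0656]), np.float64(2.7)) (array([ 0.5969, -0.0335,  0.0635]), np.float64(1.0))
   0.045 [ 0.603  -0.0326] [318.7 194.5]
   0.055 [ 0.6007 -0.0322] [319.2 192. ]
   0.065 [ 0.5984 -0.0317] [319.6 189.6]
head [360.7 167.9] [336.9 185.2] (array([ 0.5938, -0.09  ,  0.0649]), np.float64(20.0)) (array([ 0.5959, -0.0912,  0.0602]), np.float64(15.4))
   0.034999999999999996 [ 0.6086 -0.0861] [329.6 191.5]
   0.045 [ 0.6063 -0.0853] [330.  189.1]
   0.055 [ 0.604  -0.0845] [330.4 186.7]
px of probe top hyp [array([262.7, 215.4]), array([264.6, 249.4]), array([264.8, 252.1])]
205 None 209 (np.int64(276), np.int64(281), 6) 213 (np.int64(266), np.int64(284), 19) 217 (np.int64(257), np.int64(284), 25) 221 (np.int64(250), np.int64(284), 20) 225 (np.int64(250), np.int64(268), 6) 229 (np.int64(258), np.int64(268), 11) 233 (np.int64(253), np.int64(268), 12) 237 (np.int64(252), np.int64(268), 12) 241 (np.int64(246), np.int64(268), 13) 245 (np.int64(246), np.int64(268), 14) 249 (np.int64(259), np.int64(270), 12) 253 (np.int64(260), np.int64(270), 9) 257 None 261 None 265 None 269 (np.int64(245), np.int64(245), 1)
```

Run:
```python
from h import *
print(delta([.427,.3035,.245]))
```

```text
[ 8.9  -2.65  0.01]
```

>>> carry_out --increments '[{"dp": [2.97, -0.88, 0], "angular": [0, 0, 0], "fingers": 0.6}, {"dp": [2.97, -0.88, 0], "angular": [0, 0, 0], "fingers": 0.6}, {"dp": [2.97, -0.88, 0], "angular": [0, 0, 0], "fingers": 0.6}, {"dp": [0, 0, 0], "angular": [0, 0, 0], "fingers": 0.6}, {"dp": [0, 0, 2.28], "angular": [0, 0, 0], "fingers": 0.6}, {"dp": [0, 0, 2.28], "angular": [0, 0, 0], "fingers": 0.6}, {"dp": [0, 0, 2.28], "angular": [0, 0, 0], "fingers": 0.6}, {"dp": [0, 0, 2.28], "angular": [0, 0, 0], "fingers": 0.6}, {"dp": [0, 0, 2.28], "angular": [0, 0, 0], "fingers": 0.6}, {"dp": [0, 0, 0], "angular": [0, 0, 0], "fingers": 0.6}, {"dp": [0, 0, 0], "angular": [0, 0, 0], "fingers": 0.6}]'

```text
time_s: 12.13
tcp_pos: [0.4265, 0.3029, 0.1304]
ee_rot: [[-0.064, 0.998, -0.003], [0.998, 0.064, -0.002], [-0.002, -0.003, -1.0]]
wrist_force: [-0.7, -0.6, 0.2]
finger_gap: 0.0513
gripper_force: 0.0
```

Run:
```python
from h import *
s=monitor.state();print(s['tcp_pos'].round(4),s['wrist_force'].round(1))
snap('side','s4.png');snap('top','t4.png')
a=cv2.imread('pics/s4.png')[150:310,190:350];b=cv2.imread('pics/t4.png')[160:280,180:300]
cv2.imwrite('pics/m4.png',np.hstack([cv2.resize(x,(400,400),interpolation=cv2.INTER_CUBIC) for x in(a,b)]))
```

```text
[0.4265 0.3029 0.1304] [-0.7 -0.6  0.2]
```

View pics/m4.png

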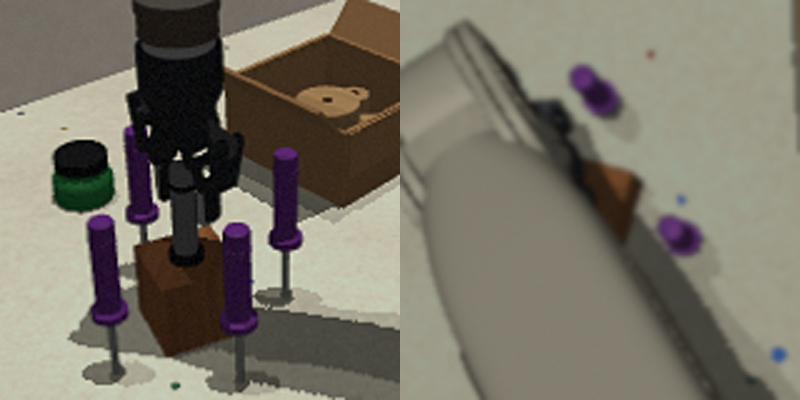

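The handle at (185,210) stands between the open fingers and the purple ones are clear. Closing the gripper now.

>>> carry_out --increments '[{"dp": [0, 0, 0], "angular": [0, 0, 0], "fingers": 0}, {"dp": [0, 0, 0], "angular": [0, 0, 0], "fingers": 0}, {"dp": [0, 0, 0], "angular": [0, 0, 0], "fingers": 0}, {"dp": [0, 0, 0], "angular": [0, 0, 0], "fingers": 0}, {"dp": [0, 0, 0], "angular": [0, 0, 0], "fingers": 0}, {"dp": [0, 0, 0], "angular": [0, 0, 0], "fingers": 0}]' --newtons 50

```text
time_s: 12.73
tcp_pos: [0.4279, 0.3055, 0.1331]
ee_rot: [[-0.067, 0.998, 0.004], [0.998, 0.067, 0.002], [0.001, 0.004, -1.0]]
wrist_force: [2.5, -0.6, 6.3]
finger_gap: 0.0228
gripper_force: 49.1
```

>>> carry_out --increments '[{"dp": [0, 0, -1], "angular": [0, 0, 0], "fingers": 0}, {"dp": [0, 0, -2], "angular": [0, 0, 0], "fingers": 0}, {"dp": [0, 0, -2.5], "angular": [0, 0, 0], "fingers": 0}, {"dp": [0, 0, -2.5], "angular": [0, 0, 0], "fingers": 0}, {"dp": [0, 0, -2.5], "angular": [0, 0, 0], "fingers": 0}, {"dp": [0, 0, -2.5], "angular": [0, 0, 0], "fingers": 0}, {"dp": [0, 0, -2.5], "angular": [0, 0, 0], "fingers": 0}, {"dp": [0, 0, -1], "angular": [0, 0, 0], "fingers": 0}, {"dp": [0, 0, 0], "angular": [0, 0, 0], "fingers": 0}, {"dp": [0, 0, 0], "angular": [0, 0, 0], "fingers": 0}, {"dp": [0, 0, 0], "angular": [0, 0, 0], "fingers": 0}]'

```text
time_s: 13.65
tcp_pos: [0.4258, 0.3046, 0.2951]
ee_rot: [[-0.067, 0.998, -0.002], [0.998, 0.067, -0.001], [-0.001, -0.003, -1.0]]
wrist_force: [-0.3, -0.3, -2.6]
finger_gap: 0.023
gripper_force: 49.2
```

Run:
```python
from h import *
s=monitor.state();p=s['tcp_pos'];print(p.round(4),s['wrist_force'].round(1),s['finger_gap'])
print(delta([.598,-.032,.297]))
t=snap('side','s5.png');tip=p-[0,0,.122];print(np.round(proj(t,tip),1),np.round(proj(t,p),1),np.round(proj(t,tip+[0,0,.07]),1))
u,v=map(int,proj(t,tip));a=cv2.imread('pics/s5.png')[v-110:v+40,u-75:u+75]
cv2.imwrite('pics/m5.png',cv2.resize(a,None,fx=4,fy=4,interpolation=cv2.INTER_CUBIC));print(u,v)
```

```text
[0.4258 0.3046 0.2951] [-0.3 -0.3 -2.6] 0.022978950375008144
[-34.74  14.92  -0.18]
[262.8 219.5] [260.2 171. ] [261.3 192.5]
262 219
```

View pics/m5.png

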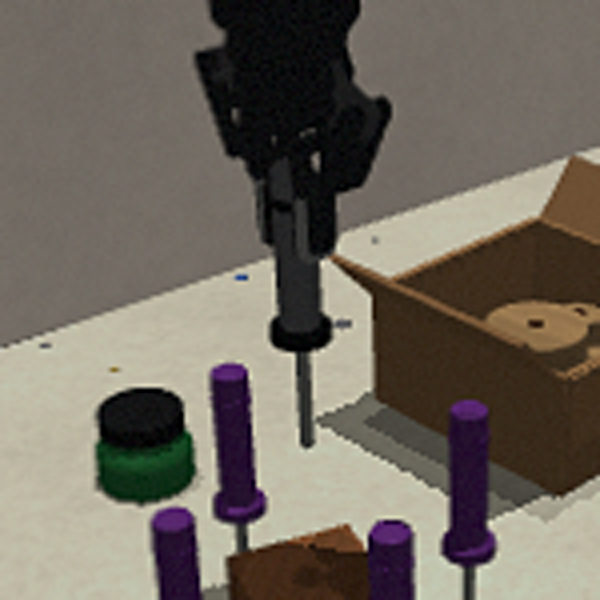

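The probe hangs almost vertical; its tip is at (307,445) in the crop, within 1 px of my prediction. I'll carry it over the shell.

>>> carry_out --increments '[{"dp": [-2, 0.86, 0], "angular": [0, 0, 0], "fingers": 0}, {"dp": [-3.47, 1.49, 0], "angular": [0, 0, 0], "fingers": 0}, {"dp": [-3.47, 1.49, 0], "angular": [0, 0, 0], "fingers": 0}, {"dp": [-3.47, 1.49, 0], "angular": [0, 0, 0], "fingers": 0}, {"dp": [-3.47, 1.49, 0], "angular": [0, 0, 0], "fingers": 0}, {"dp": [-3.47, 1.49, 0], "angular": [0, 0, 0], "fingers": 0}, {"dp": [-3.47, 1.49, 0], "angular": [0, 0, 0], "fingers": 0}, {"dp": [-3.47, 1.49, 0], "angular": [0, 0, 0], "fingers": 0}, {"dp": [-3.47, 1.49, 0], "angular": [0, 0, 0], "fingers": 0}, {"dp": [-2.9, 1.25, 0], "angular": [0, 0, 0], "fingers": 0}, {"dp": [-2.04, 0.88, 0], "angular": [0, 0, 0], "fingers": 0}, {"dp": [0, 0, 0], "angular": [0, 0, 0], "fingers": 0}]'

```text
time_s: 14.7
tcp_pos: [0.5994, -0.0358, 0.2936]
ee_rot: [[-0.061, 0.998, -0.004], [0.998, 0.061, -0.002], [-0.001, -0.004, -1.0]]
wrist_force: [-0.5, 1.0, -2.5]
finger_gap: 0.0231
gripper_force: 49.3
```

>>> carry_out --increments '[{"dp": [0, 0, 2], "angular": [0, 0, 0], "fingers": 0}, {"dp": [0, 0, 3], "angular": [0, 0, 0], "fingers": 0}, {"dp": [0, 0, 2], "angular": [0, 0, 0], "fingers": 0}, {"dp": [0, 0, 1.5], "angular": [0, 0, 0], "fingers": 0}, {"dp": [0, 0, 0.7], "angular": [0, 0, 0], "fingers": 0}, {"dp": [0, 0, 0], "angular": [0, 0, 0], "fingers": 0}, {"dp": [0, 0, 0], "angular": [0, 0, 0], "fingers": 0}, {"dp": [0, 0, 0], "angular": [0, 0, 0], "fingers": 0}]'

```text
time_s: 15.37
tcp_pos: [0.5992, -0.0311, 0.2055]
ee_rot: [[-0.067, 0.998, 0.002], [0.998, 0.067, -0.0], [-0.0, 0.002, -1.0]]
wrist_force: [0.6, 1.4, -1.2]
finger_gap: 0.023
gripper_force: 49.4
```

Run:
```python
from h import *
s=monitor.state();p=s['tcp_pos'];print(p.round(4),s['wrist_force'].round(1),s['finger_gap'])
print(delta([.598,-.032,.186]))
t=snap('side','s6.png');tip=p-[0,0,.122];print(np.round(proj(t,tip),1),np.round(proj(t,[.598,-.032,.064]),1))
a=cv2.imread('pics/s6.png')[130:230,260:390]
cv2.imwrite('pics/m6.png',cv2.resize(a,None,fx=5,fy=5,interpolation=cv2.INTER_CUBIC))
```

```text
[ 0.5992 -0.0311  0.2055] [ 0.6  1.4 -1.2] 0.02303076435999718
[-0.09 -0.13  1.95]
[319.4 184.3] [319.8 189.8]
```

View pics/m6.png

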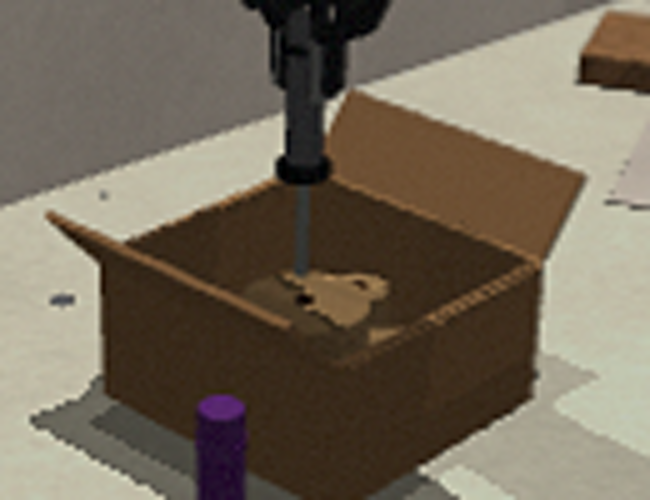

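Tip at (302,275), right above the shell spot at (305,299). I'll feel downward for contact.

>>> carry_out --increments '[{"dp": [0, 0, 0.7], "angular": [0, 0, 0], "fingers": 0}, {"dp": [0, 0, 0.5], "angular": [0, 0, 0], "fingers": 0}, {"dp": [0, 0, 0.2], "angular": [0, 0, 0], "fingers": 0}, {"dp": [0, 0, 0], "angular": [0, 0, 0], "fingers": 0}, {"dp": [0, 0, 0], "angular": [0, 0, 0], "fingers": 0}]'

```text
time_s: 15.83
tcp_pos: [0.5984, -0.0313, 0.1902]
ee_rot: [[-0.067, 0.998, -0.001], [0.998, 0.067, 0.0], [0.0, -0.001, -1.0]]
wrist_force: [-0.3, 0.4, -1.1]
finger_gap: 0.0225
gripper_force: 49.4
```

>>> carry_out --increments '[{"dp": [0, 0, 0.15], "angular": [0, 0, 0], "fingers": 0}, {"dp": [0, 0, 0], "angular": [0, 0, 0], "fingers": 0}, {"dp": [0, 0, 0], "angular": [0, 0, 0], "fingers": 0}]'

```text
time_s: 16.08
tcp_pos: [0.5986, -0.0313, 0.189]
ee_rot: [[-0.067, 0.998, 0.0], [0.998, 0.067, 0.0], [0.0, 0.0, -1.0]]
wrist_force: [0.5, 0.0, -1.6]
finger_gap: 0.0229
gripper_force: 49.4
```

>>> carry_out --increments '[{"dp": [0, 0, 0.15], "angular": [0, 0, 0], "fingers": 0}, {"dp": [0, 0, 0], "angular": [0, 0, 0], "fingers": 0}, {"dp": [0, 0, 0], "angular": [0, 0, 0], "fingers": 0}]'

```text
time_s: 16.33
tcp_pos: [0.5989, -0.0313, 0.188]
ee_rot: [[-0.067, 0.998, 0.001], [0.998, 0.067, -0.0], [-0.0, 0.001, -1.0]]
wrist_force: [-0.7, 1.3, -0.2]
finger_gap: 0.0231
gripper_force: 49.4
```

>>> carry_out --increments '[{"dp": [0, 0, 0.1], "angular": [0, 0, 0], "fingers": 0}, {"dp": [0, 0, 0], "angular": [0, 0, 0], "fingers": 0}, {"dp": [0, 0, 0], "angular": [0, 0, 0], "fingers": 0}]'

```text
time_s: 16.58
tcp_pos: [0.5989, -0.0313, 0.1872]
ee_rot: [[-0.067, 0.998, 0.001], [0.998, 0.067, -0.0], [-0.0, 0.001, -1.0]]
wrist_force: [0.5, -0.4, 3.6]
finger_gap: 0.0227
gripper_force: 49.8
```

>>> carry_out --increments '[{"dp": [0, 0, 0.03], "angular": [0, 0, 0], "fingers": 0}, {"dp": [0, 0, 0], "angular": [0, 0, 0], "fingers": 0}, {"dp": [0, 0, 0], "angular": [0, 0, 0], "fingers": 0}, {"dp": [0, 0, 0], "angular": [0, 0, 0], "fingers": 0}, {"dp": [0, 0, 0], "angular": [0, 0, 0], "fingers": 0}, {"dp": [0, 0, 0], "angular": [0, 0, 0], "fingers": 0}, {"dp": [0, 0, 0], "angular": [0, 0, 0], "fingers": 0}, {"dp": [0, 0, 0], "angular": [0, 0, 0], "fingers": 0}]'

```text
time_s: 17.25
tcp_pos: [0.5989, -0.0313, 0.1866]
ee_rot: [[-0.067, 0.998, 0.001], [0.998, 0.067, -0.0], [-0.0, 0.001, -1.0]]
wrist_force: [-0.2, -0.6, 5.7]
finger_gap: 0.0229
gripper_force: 49.9
```

>>> carry_out --increments '[{"dp": [0, 0, -1], "angular": [0, 0, 0], "fingers": 0}, {"dp": [0, 0, -1], "angular": [0, 0, 0], "fingers": 0}, {"dp": [-1.8, 0.05, 0], "angular": [0, 0, 0], "fingers": 0}, {"dp": [-1.8, 0.05, 0], "angular": [0, 0, 0], "fingers": 0}, {"dp": [-1.8, 0.04, 0], "angular": [0, 0, 0], "fingers": 0}, {"dp": [0, 0, 0], "angular": [0, 0, 0], "fingers": 0}, {"dp": [0, 0, 1], "angular": [0, 0, 0], "fingers": 0}, {"dp": [0, 0, 0], "angular": [0, 0, 0], "fingers": 0}, {"dp": [0, 0, 0], "angular": [0, 0, 0], "fingers": 0}, {"dp": [0, 0, 0], "angular": [0, 0, 0], "fingers": 0}]'

```text
time_s: 18.08
tcp_pos: [0.6032, -0.0842, 0.1956]
ee_rot: [[-0.068, 0.998, -0.001], [0.998, 0.068, 0.0], [0.0, -0.001, -1.0]]
wrist_force: [0.6, -0.5, -2.7]
finger_gap: 0.0228
gripper_force: 49.4
```

Run:
```python
from h import *
s=monitor.state();p=s['tcp_pos'];print(p.round(4),s['wrist_force'].round(1),s['finger_gap'])
print(delta([.604,-.0855,.1775]))
t=snap('side','s7.png');tip=p-[0,0,.122];print(np.round(proj(t,tip),1),np.round(proj(t,[.604,-.0855,.0545]),1))
a=cv2.imread('pics/s7.png')[140:220,280:380]
cv2.imwrite('pics/m7.png',cv2.resize(a,None,fx=6,fy=6,interpolation=cv2.INTER_CUBIC))
```

```text
[ 0.6032 -0.0842  0.1956] [ 0.6 -0.5 -2.7] 0.022824679015519708
[-0.13  0.07  1.81]
[330.7 181.7] [330.6 186.8]
```

View pics/m7.png

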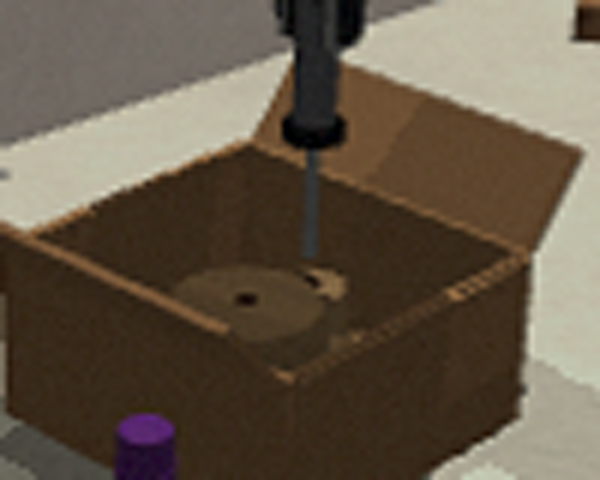

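The tip at (309,255) is right above the head spot at (312,280). I'll feel down again.

>>> carry_out --increments '[{"dp": [-0.1, 0, 0.7], "angular": [0, 0, 0], "fingers": 0}, {"dp": [0, 0, 0.5], "angular": [0, 0, 0], "fingers": 0}, {"dp": [0, 0, 0.2], "angular": [0, 0, 0], "fingers": 0}, {"dp": [0, 0, 0], "angular": [0, 0, 0], "fingers": 0}, {"dp": [0, 0, 0], "angular": [0, 0, 0], "fingers": 0}, {"dp": [0, 0, 0], "angular": [0, 0, 0], "fingers": 0}]'

```text
time_s: 18.63
tcp_pos: [0.6037, -0.0861, 0.1823]
ee_rot: [[-0.067, 0.998, 0.0], [0.998, 0.067, -0.0], [-0.0, 0.0, -1.0]]
wrist_force: [0.6, -0.4, -2.2]
finger_gap: 0.0228
gripper_force: 49.4
```

>>> carry_out --increments '[{"dp": [0, 0, 0.15], "angular": [0, 0, 0], "fingers": 0}, {"dp": [0, 0, 0], "angular": [0, 0, 0], "fingers": 0}, {"dp": [0, 0, 0.1], "angular": [0, 0, 0], "fingers": 0}, {"dp": [0, 0, 0], "angular": [0, 0, 0], "fingers": 0}, {"dp": [0, 0, 0], "angular": [0, 0, 0], "fingers": 0}]'

```text
time_s: 19.05
tcp_pos: [0.6036, -0.0861, 0.1796]
ee_rot: [[-0.067, 0.998, -0.0], [0.998, 0.067, 0.0], [0.0, -0.0, -1.0]]
wrist_force: [0.9, -1.6, -2.5]
finger_gap: 0.023
gripper_force: 49.4
```

>>> carry_out --increments '[{"dp": [0, 0, 0.15], "angular": [0, 0, 0], "fingers": 0}, {"dp": [0, 0, 0], "angular": [0, 0, 0], "fingers": 0}, {"dp": [0, 0, 0.05], "angular": [0, 0, 0], "fingers": 0}, {"dp": [0, 0, 0], "angular": [0, 0, 0], "fingers": 0}, {"dp": [0, 0, 0], "angular": [0, 0, 0], "fingers": 0}]'

```text
time_s: 19.47
tcp_pos: [0.6038, -0.0861, 0.178]
ee_rot: [[-0.067, 0.998, 0.001], [0.998, 0.067, -0.0], [-0.0, 0.001, -1.0]]
wrist_force: [-0.2, -0.6, 0.2]
finger_gap: 0.0232
gripper_force: 49.6
```

>>> carry_out --increments '[{"dp": [0, 0, 0.05], "angular": [0, 0, 0], "fingers": 0}, {"dp": [0, 0, 0], "angular": [0, 0, 0], "fingers": 0}, {"dp": [0, 0, 0], "angular": [0, 0, 0], "fingers": 0}]'

```text
time_s: 19.72
tcp_pos: [0.6039, -0.0861, 0.1776]
ee_rot: [[-0.067, 0.998, 0.001], [0.998, 0.067, -0.0], [-0.0, 0.001, -1.0]]
wrist_force: [-0.6, 0.6, 1.5]
finger_gap: 0.0227
gripper_force: 49.7
```

>>> carry_out --increments '[{"dp": [0, 0, 0.06], "angular": [0, 0, 0], "fingers": 0}, {"dp": [0, 0, 0], "angular": [0, 0, 0], "fingers": 0}, {"dp": [0, 0, 0], "angular": [0, 0, 0], "fingers": 0}, {"dp": [0, 0, 0], "angular": [0, 0, 0], "fingers": 0}, {"dp": [0, 0, 0], "angular": [0, 0, 0], "fingers": 0}, {"dp": [0, 0, 0], "angular": [0, 0, 0], "fingers": 0}, {"dp": [0, 0, 0], "angular": [0, 0, 0], "fingers": 0}, {"dp": [0, 0, 0], "angular": [0, 0, 0], "fingers": 0}]'

```text
time_s: 20.38
tcp_pos: [0.6039, -0.0861, 0.1768]
ee_rot: [[-0.067, 0.998, 0.001], [0.998, 0.067, -0.0], [-0.0, 0.001, -1.0]]
wrist_force: [-0.2, 0.4, 4.3]
finger_gap: 0.0233
gripper_force: 49.9
```

>>> carry_out --increments '[{"dp": [0, 0, -1], "angular": [0, 0, 0], "fingers": 0}, {"dp": [0, 0, -2], "angular": [0, 0, 0], "fingers": 0}, {"dp": [0, 0, -2], "angular": [0, 0, 0], "fingers": 0}, {"dp": [0, 0, -2], "angular": [0, 0, 0], "fingers": 0}, {"dp": [0, 0, -2], "angular": [0, 0, 0], "fingers": 0}, {"dp": [0, 0, -2], "angular": [0, 0, 0], "fingers": 0}, {"dp": [0, 0, -1], "angular": [0, 0, 0], "fingers": 0}, {"dp": [0, 0, 0], "angular": [0, 0, 0], "fingers": 0}]'

```text
time_s: 21.05
tcp_pos: [0.6045, -0.0862, 0.299]
ee_rot: [[-0.067, 0.998, 0.004], [0.998, 0.067, -0.001], [-0.001, 0.004, -1.0]]
wrist_force: [0.1, 0.3, -1.8]
finger_gap: 0.0229
gripper_force: 49.5
```

Run:
```python
from h import *
t=snap('top','t8.png');s=snap('side','s8.png')
print(monitor.state()['tcp_pos'].round(4))
def hole(im,u,v,r=7):
    g=cv2.cvtColor(im['pixels'],cv2.COLOR_RGB2GRAY).astype(float);u0,v0=int(round(u)),int(round(v))
    p=g[v0-r:v0+r+1,u0-r:u0+r+1];print(p.astype(int)[::2,::1].tolist()) if 0 else 0
    w=np.clip(np.median(p)*.7-p,0,None);yy,xx=np.mgrid[-r:r+1,-r:r+1];return u0+(w*xx).sum()/w.sum(),v0+(w*yy).sum()/w.sum()
a=hole(t,*proj(t,[.4265,.303,.08]));b=hole(s,*proj(s,[.4265,.303,.08]),5)
print(np.round(a,1),np.round(b,1),plane(t,*a,.08).round(4),plane(s,*b,.08).round(4))
A=cv2.imread('pics/t8.png');B=cv2.imread('pics/s8.png')
x=A[195:245,210:260];y=B[225:295,230:300]
cv2.imwrite('pics/m8.png',np.hstack([cv2.resize(q,(400,400),interpolation=cv2.INTER_CUBIC) for q in(x,y)]))
```

```text
[ 0.6035 -0.086   0.2958]
[232.8 219.6] [264.4 252.7] [0.4293 0.308  0.08  ] [0.4256 0.3055 0.08  ]
```

View pics/m8.png

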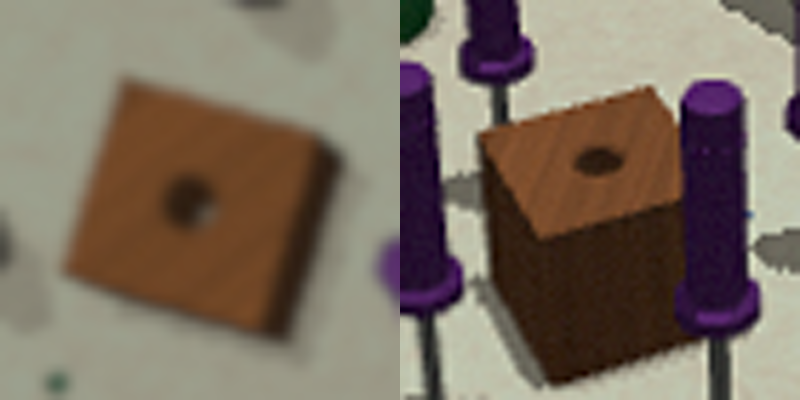

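In the top crop the empty hole is at (190,200), and in the side crop at (598,161); that puts the mouth near (0.427, 0.306). Moving back over it.

Run:
```python
from h import *
print(delta([.427,.306,.297]), plane(snap('top'),233.3,219.6,.08).round(4))
```

```text
[ 40.3  -14.98  -0.09] [0.4294 0.3065 0.08  ]
```

>>> carry_out --increments '[{"dp": [2.0, -0.75, 0], "angular": [0, 0, 0], "fingers": 0}, {"dp": [3.7, -1.375, 0], "angular": [0, 0, 0], "fingers": 0}, {"dp": [3.7, -1.375, 0], "angular": [0, 0, 0], "fingers": 0}, {"dp": [3.7, -1.375, 0], "angular": [0, 0, 0], "fingers": 0}, {"dp": [3.7, -1.375, 0], "angular": [0, 0, 0], "fingers": 0}, {"dp": [3.7, -1.375, 0], "angular": [0, 0, 0], "fingers": 0}, {"dp": [3.7, -1.375, 0], "angular": [0, 0, 0], "fingers": 0}, {"dp": [3.7, -1.375, 0], "angular": [0, 0, 0], "fingers": 0}, {"dp": [3.7, -1.375, 0], "angular": [0, 0, 0], "fingers": 0}, {"dp": [3.7, -1.375, 0], "angular": [0, 0, 0], "fingers": 0}, {"dp": [3.0, -1.115, 0], "angular": [0, 0, 0], "fingers": 0}, {"dp": [2.0, -0.75, 0], "angular": [0, 0, 0], "fingers": 0}]'

```text
time_s: 22.2
tcp_pos: [0.4246, 0.3082, 0.2947]
ee_rot: [[-0.07, 0.998, -0.003], [0.998, 0.07, -0.001], [-0.001, -0.003, -1.0]]
wrist_force: [0.8, -0.3, -2.5]
finger_gap: 0.0233
gripper_force: 49.5
```

>>> carry_out --increments '[{"dp": [0, 0, 0], "angular": [0, 0, 0], "fingers": 0}, {"dp": [0, 0, 1.5], "angular": [0, 0, 0], "fingers": 0}, {"dp": [0, 0, 2.5], "angular": [0, 0, 0], "fingers": 0}, {"dp": [0, 0, 2], "angular": [0, 0, 0], "fingers": 0}, {"dp": [0, 0, 1.2], "angular": [0, 0, 0], "fingers": 0}, {"dp": [0, 0, 0], "angular": [0, 0, 0], "fingers": 0}, {"dp": [0, 0, 0], "angular": [0, 0, 0], "fingers": 0}, {"dp": [0, 0, 0], "angular": [0, 0, 0], "fingers": 0}]'

```text
time_s: 22.87
tcp_pos: [0.4274, 0.3057, 0.2249]
ee_rot: [[-0.066, 0.998, 0.0], [0.998, 0.066, -0.0], [-0.0, 0.0, -1.0]]
wrist_force: [0.2, -0.1, -1.4]
finger_gap: 0.0228
gripper_force: 49.5
```

Run:
```python
from h import *
p=monitor.state()['tcp_pos'];print(p.round(4))
s=snap('side','s9.png');print(np.round(proj(s,p-[0,0,.122]),1),monitor.state()['tcp_pos'].round(4),delta([.427,.306,.215]))
B=cv2.imread('pics/s9.png');y=B[205:275,230:300]
cv2.imwrite('pics/m9.png',cv2.resize(y,(560,560),interpolation=cv2.INTER_CUBIC))
```

```text
[0.4274 0.3057 0.2249]
[263.5 244.6] [0.4277 0.306  0.2254] [ 0.   -0.07  1.04]
```

View pics/m9.png

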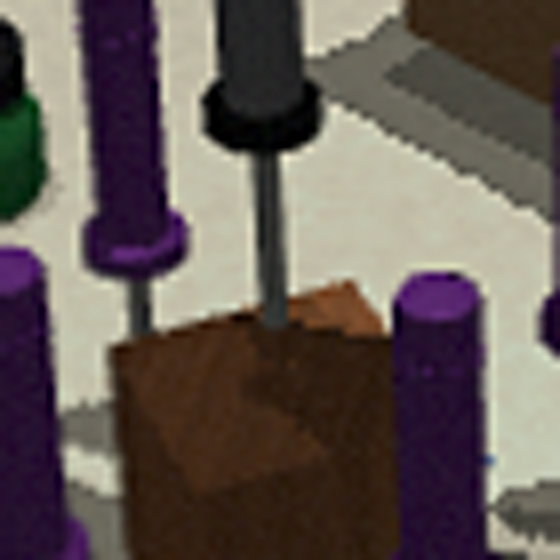

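I've now viewed 12 pictures, 2 over the limit of 10, so I won't view any more. In this one the tip, at (274,325), lines up with the hole. I'll insert it by force feedback.

>>> carry_out --increments '[{"dp": [0, 0, 1], "angular": [0, 0, 0], "fingers": 0}, {"dp": [0, 0, 1], "angular": [0, 0, 0], "fingers": 0}, {"dp": [0, 0, 1], "angular": [0, 0, 0], "fingers": 0}, {"dp": [0, 0, 0.5], "angular": [0, 0, 0], "fingers": 0}, {"dp": [0, 0, 0], "angular": [0, 0, 0], "fingers": 0}]'

```text
time_s: 23.33
tcp_pos: [0.4259, 0.3052, 0.1874]
ee_rot: [[-0.067, 0.998, -0.003], [0.998, 0.067, -0.002], [-0.002, -0.003, -1.0]]
wrist_force: [-1.9, 0.2, -1.4]
finger_gap: 0.0231
gripper_force: 49.5
```

>>> carry_out --increments '[{"dp": [0, 0, 1], "angular": [0, 0, 0], "fingers": 0}, {"dp": [0, 0, 1.5], "angular": [0, 0, 0], "fingers": 0}, {"dp": [0, 0, 1.5], "angular": [0, 0, 0], "fingers": 0}, {"dp": [0, 0, 0.9], "angular": [0, 0, 0], "fingers": 0}, {"dp": [0, 0, 0.3], "angular": [0, 0, 0], "fingers": 0}, {"dp": [0, 0, 0], "angular": [0, 0, 0], "fingers": 0}, {"dp": [0, 0, 0], "angular": [0, 0, 0], "fingers": 0}, {"dp": [0, 0, 0], "angular": [0, 0, 0], "fingers": 0}]'

```text
time_s: 24.0
tcp_pos: [0.4278, 0.3064, 0.1385]
ee_rot: [[-0.067, 0.998, 0.002], [0.998, 0.067, 0.001], [0.001, 0.002, -1.0]]
wrist_force: [0.5, -0.2, -1.2]
finger_gap: 0.0224
gripper_force: 49.5
```

No contact yet. Lowering further in small steps.

>>> carry_out --increments '[{"dp": [0, 0, 0.2], "angular": [0, 0, 0], "fingers": 0}, {"dp": [0, 0, 0.1], "angular": [0, 0, 0], "fingers": 0}, {"dp": [0, 0, 0], "angular": [0, 0, 0], "fingers": 0}, {"dp": [0, 0, 0], "angular": [0, 0, 0], "fingers": 0}]'

```text
time_s: 24.33
tcp_pos: [0.4271, 0.306, 0.1347]
ee_rot: [[-0.067, 0.998, 0.0], [0.998, 0.067, 0.0], [0.0, 0.0, -1.0]]
wrist_force: [-0.5, 0.3, -1.3]
finger_gap: 0.0228
gripper_force: 49.5
```

>>> carry_out --increments '[{"dp": [0, 0, 0.1], "angular": [0, 0, 0], "fingers": 0}, {"dp": [0, 0, 0], "angular": [0, 0, 0], "fingers": 0}, {"dp": [0, 0, 0.1], "angular": [0, 0, 0], "fingers": 0}, {"dp": [0, 0, 0], "angular": [0, 0, 0], "fingers": 0}, {"dp": [0, 0, 0], "angular": [0, 0, 0], "fingers": 0}]'

```text
time_s: 24.75
tcp_pos: [0.4272, 0.3061, 0.1331]
ee_rot: [[-0.067, 0.998, 0.001], [0.998, 0.067, 0.0], [0.0, 0.001, -1.0]]
wrist_force: [-1.3, -0.8, 2.2]
finger_gap: 0.0226
gripper_force: 49.8
```

The collar is seated, at the same height as at the grasp. Releasing and moving up.

>>> carry_out --increments '[{"dp": [0, 0, 0], "angular": [0, 0, 0], "fingers": 0.35}, {"dp": [0, 0, 0], "angular": [0, 0, 0], "fingers": 0.6}, {"dp": [0, 0, 0], "angular": [0, 0, 0], "fingers": 0.6}, {"dp": [0, 0, 0], "angular": [0, 0, 0], "fingers": 0.6}, {"dp": [0, 0, 0], "angular": [0, 0, 0], "fingers": 0.6}, {"dp": [0, 0, -1], "angular": [0, 0, 0], "fingers": 0.6}, {"dp": [0, 0, -2.5], "angular": [0, 0, 0], "fingers": 0.6}, {"dp": [0, 0, -2.5], "angular": [0, 0, 0], "fingers": 0.6}, {"dp": [0, 0, -2.5], "angular": [0, 0, 0], "fingers": 0.6}, {"dp": [0, 0, -2.5], "angular": [0, 0, 0], "fingers": 0.6}, {"dp": [-3, 0, -2.5], "angular": [0, 0, 0], "fingers": 0.6}, {"dp": [-3.5, 0, 0], "angular": [0, 0, 0], "fingers": 0.6}]'

```text
time_s: 25.75
tcp_pos: [0.4338, 0.2433, 0.2735]
ee_rot: [[-0.071, 0.997, 0.009], [0.997, 0.071, 0.005], [0.005, 0.01, -1.0]]
wrist_force: [1.3, -0.2, -0.2]
finger_gap: 0.0507
gripper_force: 0.0
```

>>> carry_out --increments '[{"dp": [-3.5, 0, 0], "angular": [0, 0, 0], "fingers": 0.6}, {"dp": [-3.5, 0, 0], "angular": [0, 0, 0], "fingers": 0.6}, {"dp": [0, 0, 0], "angular": [0, 0, 0], "fingers": 0.6}, {"dp": [0, 0, 0], "angular": [0, 0, 0], "fingers": 0.6}]'

```text
time_s: 26.08
tcp_pos: [0.4364, 0.1699, 0.2687]
ee_rot: [[-0.063, 0.998, 0.001], [0.998, 0.063, 0.001], [0.001, 0.001, -1.0]]
wrist_force: [0.0, 0.3, -0.4]
finger_gap: 0.0515
gripper_force: 0.0
```

Run:
```python
from h import *
st=monitor.state();print(st['tcp_pos'].round(3),st['wrist_force'].round(1))
def grey(im): # greyness mask of probe: compare with the start picture
    return cv2.cvtColor(cv2.cvtColor(im,cv2.COLOR_RGB2BGR),cv2.COLOR_BGR2GRAY).astype(int)
s=snap('side','s10.png');t=snap('top','t10.png')
for n,box in(('side',(195,300,235,290)),('top',(200,240,215,255))):
    a=cv2.imread(f'pics/{n}0.png').astype(int);b=cv2.imread('pics/%s10.png'%n[0]).astype(int)
    d=np.abs(a-b).max(2)[box[0]:box[1],box[2]:box[3]];ys,xs=np.where(d>35);print(n,len(xs),(xs.min()+box[2],xs.max()+box[2],ys.min()+box[0],ys.max()+box[0]) if len(xs) else '')
# handle axis by dark, unsaturated pixels, start vs now (side)
for f in('side0','s10'):
    h=cv2.cvtColor(cv2.imread(f'pics/{f}.png'),cv2.COLOR_BGR2HSV)
    r=[]
    for v in range(218,250,4):
        x=np.arange(254,274)[(h[v,254:274,1]<60)&(h[v,254:274,2]<110)];r.append(round(float(x.mean()),1) if len(x) else None)
    print(f,r)
```

```text
[0.436 0.17  0.269] [ 0.   0.3 -0.4]
side 248 (np.int64(257), np.int64(289), np.int64(209), np.int64(257))
top 498 (np.int64(228), np.int64(252), np.int64(200), np.int64(239))
side0 [262.0, 263.0, 264.0, 263.0, 263.0, 263.5, 263.5, 264.0]
s10 [262.9, 262.5, 263.0, 263.0, 263.5, 263.5, 263.5, 264.0]
```

```bash
python3 -c "
from h import *
print(manip.close_job())"
```

```text
the job is handed in; nothing more can be done
None
```

The job is handed in at about 26 s, with no verdict returned: both flaps lean well outward, the probe touched the shell spot and then the head spot, and it is back upright and fully down in its stand, but I viewed 12 pictures against your limit of 10.

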